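Unload the cap torque tester and zero its peak pointer

TASK

The cap torque test is finished: slide the tester's clamp jaw fully open while the bottle still stands on the clamp table, then lift the bottle out and set it down upright in the grey tray with the two tested ones. Last of all, since unloading can drag the pointer, turn the reset knob gently counterclockwise until the red peak pointer is back at its zero stop. Keep the bottle upright, do not drop it or force the knob against its stop, and leave the tested bottles, the spare cap and the marker pen where they are.

Things in the scene. Friction and masses are not known exactly. Their poses are not given: they have to be found in the camera images.
- tester: Cap torque tester, fixed on the bench: white housing 230 x 200 mm, teal base band, flat deck at 70 mm. Origin at bench height; x away from the operator, y to the operator's left, z up. The dial (steel bezel 108 mm across, 78.5 mm high, facing up) is centred at x -65, y 0 mm. Behind it the aluminium clamp table, 104 (x) x 190 (y) mm, centred at x 50, y 0, top at 95 mm.
- clamp_seat (a point): Where the bottle's underside stands, at x 50, y -30, z 95 mm of the tester (axes as the tester's). Four black rubber pegs, 16 mm across, rising 45 mm above the table, hold the bottle: their axes lie 22 mm to either side in x and 28 mm off in y; the two on the -y side are fixed, the two on the +y side are on the sliding jaw.
- jaw (a joint): Sliding clamp jaw of the tester, m: 0 = closed on the bottle (as found), 0.045 = fully open at its end stop; it moves along the tester's +y. Plain slide with about 4 N of friction; it stays where it is left.
- jaw_handle (a point): Middle of the jaw's handle (moves with the jaw): a black bar 13 mm thick, 64 mm long along the tester's x, 138 mm above the bench and, closed, at y +82 mm of the tester, on two 10 mm uprights 44 mm apart. From the bar towards the bottle, 70 mm are clear up to the jaw's pegs, down to its plate 106 mm above the bench: push the bar outwards from there, or pinch it from above.
- peak_pointer (a joint): Angle of red peak pointer and reset knob, rad: 0 = at the zero stop, growing clockwise seen from above, at most 4.54. At 0 the pointer lies along (-0.707, 0.707) in the tester's x, y (lower left on the dial), over the black live needle. Found between 1.2 and 4.2. Friction of 0.03 N m holds it where it is left; no spring. The stop is rigid: over 30 N on the knob is forcing it.
- reset_knob: Knob at the dial's centre: black bar 48 mm long, 10 wide, 18 tall, 84 to 102 mm above the bench, on a steel hub 22 mm across. Origin on the axis at the bar's mid height (93 mm); x along the bar towards the pointer's end (red line on top), z up; turns with the pointer. Push it round with a fingertip behind either wing, or pinch it across its 10 mm.
- bottle: The tested bottle, standing in the clamp: white round plastic bottle 55 mm in diameter up to 70 mm, narrowing to the neck at 80 mm, blue screw cap 42 mm in diameter from 82 to 105 mm. Origin at the centre of its underside, z up the bottle. About 0.11 to 0.22 kg; can be gripped across the cap.
- tray: Grey open tray fixed on the bench, 170 (x) x 240 (y) mm, wall 4 mm thick and 30 mm high, inner floor 4 mm above the bench. Origin at the centre of its underside. The two tested bottles stand on its -y half, at about (43, -78) and (-43, -78) mm; the +y half is free, (0, 50) mm being a good place.
- tested_a: Tested bottle in the tray, same as the bottle; origin at its underside. To be left alone.
- tested_b: Second tested bottle in the tray, same as the bottle. To be left alone.
- spare_cap: Loose blue cap, 42 mm across, 23 mm high, on the bench. To be left alone.
- marker: Marker pen, 130 mm long, 16 mm thick, lying between tester and tray. To be left alone.
There are look-alikes about, which are no part of the job. What is shaped like the bottle but yellow is not meant.

How it is judged:
By the outcome, as a careful person would: the job done as asked, in the order asked, and still so for the second after the job is handed in, with the robot touching nothing.
It also fails if it takes over 72 s, if anything falls off the work surface, if the arm or the gripper's body presses on something with over 40 N, if the wrist force passes 120 N, or if a joint passes its speed limit or range.

ROBOT

A 7-joint arm with a two-finger parallel gripper is mounted at the origin on the work surface. World frame = base frame: x ahead of the robot, y to its left, z up, the work surface at z = 0. Lengths are in m, angles in rad, forces in N, time in s.
With the tool pointing down it reaches from about 0.425 to 0.925 m from the base axis. Payload 6.8 kg.
Tool frame: the origin (TCP) lies at the very end of the fingers, on their centre line; the grasp point (between the pads) lies 19 mm behind it; z points along the fingers, y is the line along which they close (so a half turn about z gives the same grasp; the last joint's range is limited). The gripper opens to 85 mm and grips with 20 to 120 N. Pads are 22 mm wide; open, the fingers measure 114 mm over their backs; the gripper's body (76 mm by 85 mm) begins 54 mm behind the grasp point. The pads swing forward as they close: fully open they stand 13 mm farther back than shut.
Start: joints at [-1.254, 0.477, 0.022, 1.555, -0.011, 1.109, -0.083], TCP at [0.278, 0.615, 0.231] pointing down, gripper open.
Joint ranges: [-2.96, 2.96], [-0.34, 2.1], [-1.41, 1.46], [0.24, 2.44], [-1.37, 4.51], [0.17, 1.92], [-2.96, 2.96]. Speed limits (rad/s): [2.39, 2.39, 3.14, 3.14, 3.14, 3.14, 3.14].

INTERFACE

Orientations are given as a rotation vector (axis times angle).
In Python, from bench import r gives the robot as it stands. The module is installed in compiled form; this text tells all that it offers.
- The arm moves only by the tool servo_tool, never from a script. Its argument "commands" is a list of rows, each a list of 7 numbers: the turn, a rotation vector about the world's x, y, z in degrees, then the shift along the world's x, y, z in mm, then the closure, from 0 (fully open) to 1 (shut). A call has 1 to 5 rows; each row is the pose to reach, as a shift and turn from the pose commanded when the call began; what a row does not reach only later rows make up. A row lasts 1/12 s, in which the tool goes at most 41.7 mm and 7.16 degrees, less where a joint would pass 70% of its speed; a pose out of reach is approached as far as the arm can. A call with a gripper value outside its range is refused whole. The fingers move at their own pace and stop on an object; "force" is the grip in N (left out, the last holds). Time passes only in rows, so rows that repeat a pose let the fingers close. It gives the time, the measured TCP pose, the force, the opening and the grip force at its end, in the units of the state.
- r.get_obs(): the state, without advancing time (a new reading comes with each control period).
- r.grab_frame(name): name is "side" or "top"; returns (picture, depth): 420x560x3 uint8, blue, green, red; 420x560 float32, m along the optical axis (not along the pixel's ray), 0 where there is no reading.
- r.camera_info(name): a dict with "vertical_fov" (degrees; the focal length in pixels is half the picture's height over the tangent of half this angle, whatever the lens; pixels are square), "cx", "cy" (the principal point, pixels), "cam_to_world" (4x4, takes a point from camera to world coordinates). Camera axes: x right, y up, looking along -z (the intrinsics and any distortion apply to the point x, -y, -z); pixel columns grow to the right and rows downward; lengths in m; the calibration is good to about 2 mm. A picture is of the moment at which its call begins. camera_info takes no time and is no camera call.
- r.hand_in(): hands the job in; it is judged then, once.
The state is a dict: "clock": time; "joints": joint angles; "qvel": joint speeds; "tau": joint torques, N m; "tcp_pos": TCP position; "orientation": TCP orientation; "contact_force": force on the tool from outside, world axes, zero at the start; "moment": the same for the moment, N m; "grip_width": finger opening in m; "gripper_force": force on a finger pad.
Only numpy, scipy, OpenCV 4.12 (cv2) and the standard library are available. Lean on these libraries where they do the work, as an engineer would, in place of code of your own. Each camera call takes 0.05 s, during which the arm holds its last target. There are 200 camera calls.

## Working session

There is one attempt and no reset: what is moved stays moved. The work goes in short steps, Python scripts to look and compute and a tool call to move; the robot and the scene stay as the last step left them, time stands still between calls to the robot, and variables do not carry over. Pictures are saved under pics/ and viewed, at most 10 in all, crops included, and the job is handed in when it is done.

Besides the shell and the picture viewer there is one more tool, called by a JSON object that holds its "name" and its "arguments", one argument or row to a line. servo_tool: Moves the arm, as the interface text tells. Its arguments: {"type":"object","properties":{"commands":{"type":"array"},"force":{"type":"number"}},"required":["commands"]}

```bash
mkdir -p pics; cat > h.py <<'E'
import numpy as np, cv2
from bench import r
def grab(n):
    im,d=r.grab_frame(n); return im,d,r.camera_info(n)
def world(ci,u,v,d,shape=(420,560)):
    f=shape[0]/2/np.tan(np.radians(ci["vertical_fov"])/2)
    u=np.asarray(u,float);v=np.asarray(v,float)
    p=np.stack([(u-ci["cx"])/f*d,-(v-ci["cy"])/f*d,-d*np.ones_like(u),np.ones_like(u)],-1)
    return (p@np.array(ci["cam_to_world"]).T)[...,:3]
def onplane(ci,u,v,z):
    a=world(ci,u,v,1.0);c=np.array(ci["cam_to_world"])[:3,3]
    t=(z-c[2])/(a[...,2]-c[2]); return c+(a-c)*t[...,None] if np.ndim(t) else c+(a-c)*t
E
python3 - <<'E'
from h import *
for n in("top","side"):
    im,d,ci=grab(n); cv2.imwrite(f"pics/{n}0.png",im); np.save(f"pics/{n}0.npy",d); print(n,{k:(np.round(v,3).tolist()) if not isinstance(v,str) else v for k,v in ci.items()})
print(r.get_obs())
E
```

```text
top {'vertical_fov': 42.903, 'cx': 277.044, 'cy': 214.346, 'cam_to_world': [[0.023, 0.983, -0.18, 0.413], [-1.0, 0.02, -0.02, 0.002], [-0.016, 0.181, 0.983, 1.115], [0.0, 0.0, 0.0, 1.0]]}
side {'vertical_fov': 43.655, 'cx': 273.032, 'cy': 206.032, 'cam_to_world': [[0.958, 0.205, -0.202, 0.348], [-0.287, 0.641, -0.711, -0.778], [-0.016, 0.739, 0.673, 0.865], [0.0, 0.0, 0.0, 1.0]]}
{'clock': 0.1, 'joints': array([-1.25408239,  0.4777272 ,  0.02237717,  1.55633238, -0.01149737,
        1.10930482, -0.0831067 ]), 'qvel': array([-0.00138782, -0.0020093 ,  0.00061044, -0.00234602,  0.00014712,
        0.00013121,  0.0004206 ]), 'tau': array([ 5.01407674e-03, -5.97755671e+01,  1.61387399e+00, -2.81954026e+01,
        1.28761251e-02,  5.02936804e-03, -3.20886409e-05]), 'tcp_pos': array([0.27801523, 0.61451075, 0.2304256 ]), 'orientation': array([-6.62269676e-01, -3.07077741e+00,  2.55952795e-03]), 'contact_force': array([-0.79517645, -0.3984764 ,  0.23339753]), 'moment': array([-0.01127666,  0.01729257, -0.00720741]), 'gripper_force': 0.0, 'grip_width': 0.08561368287186127}
```

View pics/top0.png

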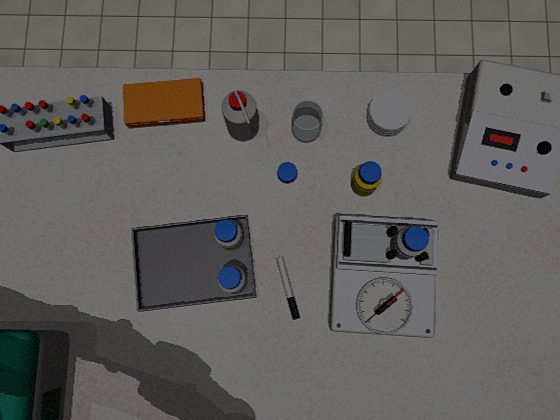

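View pics/side0.png

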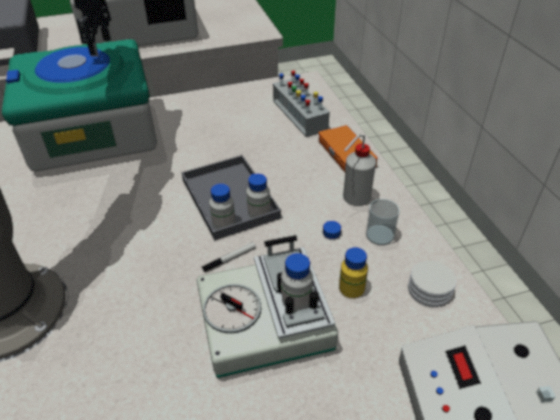

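Top view candidates for the bottle, by blue cap:
- (415,238): white bottle between the black pegs on the tester. This is the target.
- (227,231) and (230,277): tested bottles in the tray.
- (370,172): yellow look-alike.
- (287,172): loose spare cap.

The dial is at (385,304), with the red pointer towards the upper right at (403,290).

```bash
python3 - <<'E'
from h import *
im=cv2.imread("pics/top0.png");d=np.load("pics/top0.npy");ci=r.camera_info("top")
v,u=np.mgrid[:420,:560];P=world(ci,u,v,d)
hsv=cv2.cvtColor(im,cv2.COLOR_BGR2HSV);Z=P[...,2]
ben=(d>0)&(abs(Z)<.02)&(P[...,0]<.9)&(P[...,0]>.5);print("bench z",np.median(Z[ben]))
# caps
blue=cv2.inRange(hsv,(100,120,60),(130,255,255))
n,l,s,c=cv2.connectedComponentsWithStats(blue)
for i in range(1,n):
    if s[i,4]>150:
        m=(l==i)&(d>0);zt=np.percentile(Z[m],85);t=m&(Z>zt-.004)
        (cx,cy),(w,h),a=cv2.minAreaRect(P[t][:,:2].astype(np.float32)*1000)
        print("cap",c[i].round(),"ztop",zt.round(4),"mean",P[t].mean(0).round(4),"rect",round(cx),round(cy),round(w),round(h))
# tester deck
roi=np.zeros_like(blue);roi[205:345,322:446]=1
def rect(m,name):
    n,l,s,c=cv2.connectedComponentsWithStats(m.astype(np.uint8));i=1+np.argmax(s[1:,4])
    q=P[l==i];R=cv2.minAreaRect(q[:,:2].astype(np.float32)*1000);print(name,s[i],np.round(R[0],1),np.round(R[1],1),round(R[2],2),"z",np.median(q[:,2]).round(4))
    return l==i
rect((roi>0)&(Z>.058)&(Z<.083),"deck");rect((roi>0)&(Z>.06),"all");rect((roi>0)&(Z>.088)&(Z<.102),"table")
red=cv2.inRange(hsv,(0,120,60),(8,255,255))|cv2.inRange(hsv,(172,120,60),(180,255,255));red[roi==0]=0
q=P[(red>0)];print("red n",len(q),q.mean(0).round(4));dd=cv2.fitLine(q[:,:2].astype(np.float32),2,0,.01,.01).ravel();print(dd.round(3))
kn=(roi>0)&(Z>.092)&(Z<.11)&(v>275);q=P[kn];print("knob",len(q),np.round(cv2.minAreaRect(q[:,:2].astype(np.float32)*1000)[0],1),cv2.minAreaRect(q[:,:2].astype(np.float32)*1000)[1:],np.median(q[:,2]))
hd=(roi>0)&(Z>.115)&(Z<.15)&(u<365);q=P[hd];print("handle",len(q),cv2.minAreaRect(q[:,:2].astype(np.float32)*1000),np.median(q[:,2]))
tr=np.zeros_like(blue);tr[205:320,122:265]=1
rect((tr>0)&(Z>.018)&(Z<.04),"traywall");rect((tr>0)&(Z>-.01)&(Z<.12)&(hsv[...,2]<115),"tray")
c1=cv2.resize(im[205:345,322:446],None,fx=4,fy=4,interpolation=cv2.INTER_CUBIC);cv2.imwrite("pics/crop1.png",c1)
E
```

```text
bench z -0.0003238066376493043
cap [370. 171.] ztop 0.106 mean [ 0.687  -0.1574  0.1045] rect 687 -157 40 40
cap [287. 171.] ztop 0.0242 mean [0.7066 0.0047 0.0228] rect 707 5 40 38
cap [225. 230.] ztop 0.1104 mean [0.5647 0.1202 0.1088] rect 565 120 41 39
cap [416. 238.] ztop 0.2012 mean [ 0.5447 -0.2207  0.1998] rect 544 -221 39 40
cap [229. 277.] ztop 0.1103 mean [0.4763 0.1093 0.1089] rect 476 109 39 40
deck [ 331  214  105  124 6572] [ 491.1 -189.5] [201.1 230.5] 87.74 z 0.0703
all [  331   214   108   124 12143] [ 492.9 -145.6] [288.2 230. ] 87.55 z 0.0761
table [ 337  215  101   60 2204] [ 545.8 -191.3] [190.3 104.4] 87.73 z 0.0944
red n 46 [ 0.4478 -0.2056  0.0887]
[ 0.645 -0.764  0.448 -0.206]
knob 145 [ 430.7 -186.2] ((10.015913009643555, 47.11566162109375), 40.267635345458984) 0.10085219192752604
handle 244 ((548.381591796875, -109.41012573242188), (13.329962730407715, 62.38129425048828), 89.24832153320312) 0.1423483489911228
traywall [ 132  215  124   96 1022] [509.8 193.7] [170.3 241. ] 8.12 z 0.0286
tray [  122   205   143   115 13936] [515.4 201.6] [240.7 305.9] 1.36 z 0.003
```

View pics/crop1.png

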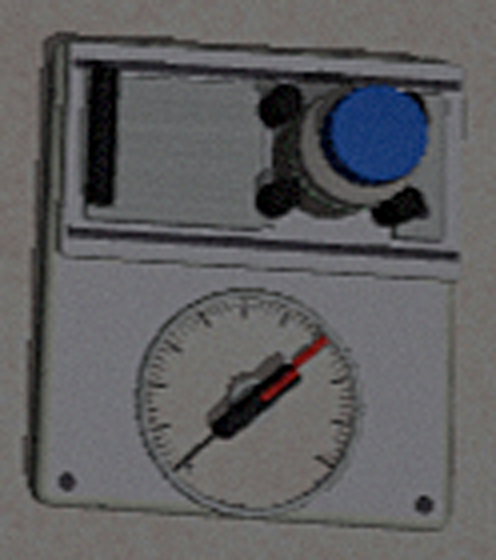

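The crop shows the white blue-capped bottle between the pegs, the black handle at the left, and the red pointer at the upper right, about 3.18 rad from zero. All the poses agree with the scene description. I'll move over the jaw handle now.

{"name": "servo_tool", "arguments": {
  "commands": [
    [0, 0, -6.3, 10.8, -28.8, 0, 0.3],
    [0, 0, -12.6, 21.6, -57.6, 0, 0.3],
    [0, 0, -19, 32.4, -86.4, 0, 0.3],
    [0, 0, -25.3, 43.2, -115.2, 0, 0.3],
    [0, 0, -31.6, 54, -144, 0, 0.3]
  ],
  "force": 20
}}

```text
clock: 0.52
tcp_pos: [0.3324, 0.4693, 0.2309]
orientation: [-1.481, -2.771, 0.001]
contact_force: [0.4, -0.8, 0.7]
grip_width: 0.0599
gripper_force: 0.0
```

{"name": "servo_tool", "arguments": {
  "commands": [
    [0, 0, -6.3, 10.8, -28.8, 0, 0.3],
    [0, 0, -12.6, 21.6, -57.6, 0, 0.3],
    [0, 0, -19, 32.4, -86.4, 0, 0.3],
    [0, 0, -25.3, 43.2, -115.2, 0, 0.3],
    [0, 0, -31.6, 54, -144, 0, 0.3]
  ]
}}

```text
clock: 0.93
tcp_pos: [0.3863, 0.3254, 0.2311]
orientation: [-2.179, -2.263, 0.001]
contact_force: [-0.1, 0.2, 0.3]
grip_width: 0.0601
gripper_force: 0.0
```

{"name": "servo_tool", "arguments": {
  "commands": [
    [0, 0, -6.3, 10.8, -28.8, 0, 0.3],
    [0, 0, -12.6, 21.6, -57.6, 0, 0.3],
    [0, 0, -19, 32.4, -86.4, 0, 0.3],
    [0, 0, -25.3, 43.2, -115.2, 0, 0.3],
    [0, 0, -31.6, 54, -144, 0, 0.3]
  ]
}}

```text
clock: 1.35
tcp_pos: [0.4402, 0.1815, 0.2312]
orientation: [-2.713, -1.584, 0.0]
contact_force: [1.0, -0.1, 0.1]
grip_width: 0.0599
gripper_force: 0.0
```

{"name": "servo_tool", "arguments": {
  "commands": [
    [0, 0, -6.3, 10.8, -28.8, 0, 0.3],
    [0, 0, -12.6, 21.6, -57.6, 0, 0.3],
    [0, 0, -19, 32.4, -86.4, 0, 0.3],
    [0, 0, -25.3, 43.2, -115.2, 0, 0.3],
    [0, 0, -31.6, 54, -144, 0, 0.3]
  ]
}}

```text
clock: 1.77
tcp_pos: [0.4942, 0.0376, 0.2312]
orientation: [-3.042, -0.785, 0.0]
contact_force: [-0.2, -0.5, 0.3]
grip_width: 0.0596
gripper_force: 0.0
```

{"name": "servo_tool", "arguments": {
  "commands": [
    [0, 0, -6.3, 10.8, -28.8, 0, 0.3],
    [0, 0, -12.6, 21.6, -57.6, 0, 0.3],
    [0, 0, -19, 32.4, -86.4, 0, 0.3],
    [0, 0, -25.3, 43.2, -115.2, 0, 0.3],
    [0, 0, -31.6, 54, -144, 0, 0.3]
  ]
}}

```text
clock: 2.18
tcp_pos: [0.5483, -0.1062, 0.2311]
orientation: [-3.141, 0.072, 0.0]
contact_force: [0.1, -0.7, -0.3]
grip_width: 0.0594
gripper_force: 0.0
```

{"name": "servo_tool", "arguments": {
  "commands": [
    [0, 0, 0, 0, 0, 0, 0.3],
    [0, 0, 0, 0, 0, 0, 0.3]
  ]
}}

```text
clock: 2.35
tcp_pos: [0.5479, -0.1069, 0.231]
orientation: [3.14, -0.069, -0.001]
contact_force: [0.2, 1.0, -1.2]
grip_width: 0.0597
gripper_force: 0.0
```

{"name": "servo_tool", "arguments": {
  "commands": [
    [0, 0, 0, 0, 0, -25, 0.3],
    [0, 0, 0, 0, 0, -50, 0.3],
    [0, 0, 0, 0, 0, -75, 0.3],
    [0, 0, 0, 0, 0, -95, 0.3],
    [0, 0, 0, 0, 0, -109, 0.3]
  ]
}}

```text
clock: 2.77
tcp_pos: [0.5468, -0.1027, 0.1201]
orientation: [-3.14, 0.058, 0.005]
contact_force: [0.0, 0.5, 0.6]
grip_width: 0.0597
gripper_force: 0.0
```

{"name": "servo_tool", "arguments": {
  "commands": [
    [0, 0, 0, 0, 0, 0, 0.6],
    [0, 0, 0, 0, 0, 0, 0.8],
    [0, 0, 0, 0, 0, 0, 0.9],
    [0, 0, 0, 0, 0, 0, 1],
    [0, 0, 0, 0, 0, 0, 1]
  ],
  "force": 20
}}

```text
clock: 3.18
tcp_pos: [0.5487, -0.1056, 0.1235]
orientation: [3.14, -0.064, 0.003]
contact_force: [-2.1, -1.9, 3.8]
grip_width: 0.012
gripper_force: 21.0
```

{"name": "servo_tool", "arguments": {
  "commands": [
    [0, 0, 0, 0, 0, 0, 1],
    [0, 0, 0, 0, 0, 0, 1],
    [0, 0, 0, 0, 0, 0, 1]
  ]
}}

```text
clock: 3.43
tcp_pos: [0.5487, -0.1056, 0.1235]
orientation: [3.141, -0.065, 0.002]
contact_force: [-2.9, -3.2, 6.5]
grip_width: 0.012
gripper_force: 21.4
```

{"name": "servo_tool", "arguments": {
  "commands": [
    [0, 0, 0, 0.3, 8, 0, 1],
    [0, 0, 0, 0.6, 16, 0, 1],
    [0, 0, 0, 1, 24, 0, 1],
    [0, 0, 0, 1.2, 30, 0, 1],
    [0, 0, 0, 1.4, 35, 0, 1]
  ]
}}

```text
clock: 3.85
tcp_pos: [0.5501, -0.0709, 0.1235]
orientation: [3.14, -0.065, 0.003]
contact_force: [-2.0, -4.2, 6.4]
grip_width: 0.0121
gripper_force: 21.4
```

{"name": "servo_tool", "arguments": {
  "commands": [
    [0, 0, 0, 0, 1, 0, 1],
    [0, 0, 0, 0, 2, 0, 1],
    [0, 0, 0, 0, 3, 0, 1],
    [0, 0, 0, 0, 3, 0, 1]
  ]
}}

```text
clock: 4.18
tcp_pos: [0.5503, -0.0679, 0.1235]
orientation: [3.14, -0.065, 0.003]
contact_force: [-2.5, -3.4, 7.1]
grip_width: 0.0122
gripper_force: 21.4
```

{"name": "servo_tool", "arguments": {
  "commands": [
    [0, 0, 0, 0, 1, 0, 1],
    [0, 0, 0, 0, 2, 0, 1],
    [0, 0, 0, 0, 3, 0, 1],
    [0, 0, 0, 0, 3, 0, 1]
  ]
}}

```text
clock: 4.52
tcp_pos: [0.5504, -0.065, 0.1235]
orientation: [3.14, -0.065, 0.003]
contact_force: [-1.7, -3.6, 5.9]
grip_width: 0.0122
gripper_force: 21.3
```

{"name": "servo_tool", "arguments": {
  "commands": [
    [0, 0, 0, 0, 1, 0, 1],
    [0, 0, 0, 0, 2, 0, 1],
    [0, 0, 0, 0, 2, 0, 1]
  ]
}}

```text
clock: 4.77
tcp_pos: [0.5504, -0.0644, 0.1235]
orientation: [3.138, -0.067, 0.004]
contact_force: [-0.4, -6.8, 5.0]
grip_width: 0.0126
gripper_force: 21.2
```

{"name": "servo_tool", "arguments": {
  "commands": [
    [0, 0, 0, 0, 0.5, 0, 1],
    [0, 0, 0, 0, 1, 0, 1],
    [0, 0, 0, 0, 1, 0, 1]
  ]
}}

```text
clock: 5.02
tcp_pos: [0.5504, -0.0644, 0.1235]
orientation: [3.137, -0.068, 0.005]
contact_force: [-0.4, -8.9, 2.5]
grip_width: 0.012
gripper_force: 21.2
```

{"name": "servo_tool", "arguments": {
  "commands": [
    [0, 0, 0, 0, 0, 0, 0.6],
    [0, 0, 0, 0, 0, 0, 0.3],
    [0, 0, 0, 0, 0, 5, 0.2],
    [0, 0, 0, 0, 0, 30, 0.15],
    [0, 0, 0, 0, 0, 60, 0.15]
  ]
}}

```text
clock: 5.43
tcp_pos: [0.5481, -0.06, 0.1817]
orientation: [3.141, -0.063, -0.007]
contact_force: [-0.8, 0.9, -0.5]
grip_width: 0.0715
gripper_force: 0.0
```

{"name": "servo_tool", "arguments": {
  "commands": [
    [0, 0, 0, 0, 0, 25, 0.15],
    [0, 0, 0, 0, 0, 50, 0.15],
    [0, 0, 0, 0, 0, 63, 0.15]
  ]
}}

```text
clock: 5.68
tcp_pos: [0.5508, -0.0606, 0.2485]
orientation: [-3.14, 0.063, -0.006]
contact_force: [0.3, 0.4, 0.4]
grip_width: 0.0724
gripper_force: 0.0
```

{"name": "servo_tool", "arguments": {
  "commands": [
    [0, 0, 0, -1, -35, 0, 0.15],
    [0, 0, 0, -2, -70, 0, 0.15],
    [0, 0, 0, -3, -105, 0, 0.15],
    [0, 0, 0, -4, -135, 0, 0.15],
    [0, 0, 0, -5, -159, 0, 0.15]
  ]
}}

```text
clock: 6.1
tcp_pos: [0.5442, -0.222, 0.2459]
orientation: [3.141, -0.066, 0.001]
contact_force: [0.7, -0.4, 0.4]
grip_width: 0.0725
gripper_force: 0.0
```

```bash
python3 - <<'E'
from h import *
print({k:np.round(r.get_obs()[k],4).tolist() for k in("tcp_pos","joints","grip_width")})
im,d,ci=grab("side");cv2.imwrite("pics/side1.png",im);np.save("pics/side1.npy",d)
cv2.imwrite("pics/side1c.png",cv2.resize(im[190:390,180:440],None,fx=3,fy=3,interpolation=cv2.INTER_CUBIC))
E
```

```text
{'tcp_pos': [0.5442, -0.222, 0.2459], 'joints': [-0.3429, 0.4102, 0.8302, 1.7948, -0.3394, 1.0854, -1.0054], 'grip_width': 0.0725}
```

View pics/side1c.png

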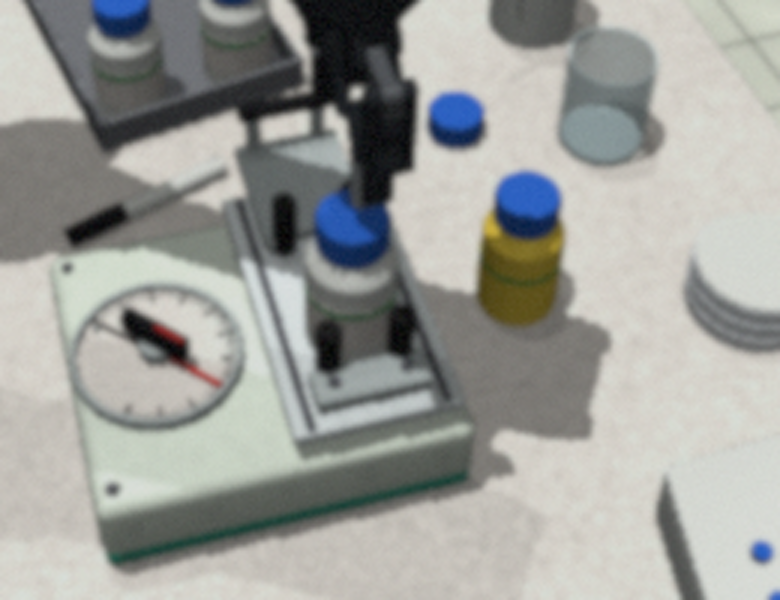

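The side crop shows the handle and jaw pegs slid clear, the bottle still upright on its seat, and the gripper above the cap. I'll descend and grip.

{"name": "servo_tool", "arguments": {
  "commands": [
    [0, 0, 0, 0, 0.5, -20, 0.15],
    [0, 0, 0, 0, 0.5, -40, 0.15],
    [0, 0, 0, 0, 0.5, -56, 0.15],
    [0, 0, 0, 0, 0.5, -68, 0.15],
    [0, 0, 0, 0, 0.5, -73, 0.15]
  ]
}}

```text
clock: 6.57
tcp_pos: [0.544, -0.2183, 0.1708]
orientation: [-3.14, 0.063, 0.003]
contact_force: [-0.5, 0.8, 0.3]
grip_width: 0.0725
gripper_force: 0.0
```

{"name": "servo_tool", "arguments": {
  "commands": [
    [0, 0, 0, 0, 0, 0, 0.3],
    [0, 0, 0, 0, 0, 0, 0.45],
    [0, 0, 0, 0, 0, 0, 0.55],
    [0, 0, 0, 0, 0, 0, 0.7],
    [0, 0, 0, 0, 0, 0, 0.8]
  ],
  "force": 30
}}

```text
clock: 6.98
tcp_pos: [0.5453, -0.2198, 0.1734]
orientation: [3.141, -0.064, 0.003]
contact_force: [-0.1, 0.3, 3.2]
grip_width: 0.0411
gripper_force: 30.7
```

{"name": "servo_tool", "arguments": {
  "commands": [
    [0, 0, 0, 0, 0, 0, 1],
    [0, 0, 0, 0, 0, 0, 1],
    [0, 0, 0, 0, 0, 0, 1]
  ]
}}

```text
clock: 7.23
tcp_pos: [0.5453, -0.2198, 0.1733]
orientation: [3.141, -0.064, 0.003]
contact_force: [-0.1, 0.8, 5.7]
grip_width: 0.0411
gripper_force: 31.0
```

{"name": "servo_tool", "arguments": {
  "commands": [
    [0, 0, 0, 0, 0, 4, 1],
    [0, 0, 0, 0, 0, 12, 1],
    [0, 0, 0, 0, 0, 24, 1],
    [0, 0, 0, 0, 0, 36, 1],
    [0, 0, 0, 0, 0, 48, 1]
  ]
}}

```text
clock: 7.65
tcp_pos: [0.5446, -0.2196, 0.2218]
orientation: [3.141, -0.064, 0.001]
contact_force: [0.2, 1.0, -1.1]
grip_width: 0.0412
gripper_force: 30.6
```

{"name": "servo_tool", "arguments": {
  "commands": [
    [0, 0, 0, 0, 0, 12, 1],
    [0, 0, 0, 0, 0, 24, 1],
    [0, 0, 0, 0, 0, 34, 1],
    [0, 0, 0, 0, 0, 40, 1],
    [0, 0, 0, 0, 0, 42, 1]
  ]
}}

```text
clock: 8.07
tcp_pos: [0.5451, -0.2197, 0.2637]
orientation: [3.141, -0.064, 0.003]
contact_force: [0.3, 0.2, -0.9]
grip_width: 0.0413
gripper_force: 30.7
```

{"name": "servo_tool", "arguments": {
  "commands": [
    [0, 0, 0, -0.5, 6, 0, 1],
    [0, 0, 0, -1.5, 18, 0, 1],
    [0, 0, 0, -3, 36, 0, 1],
    [0, 0, 0, -5, 58, 0, 1],
    [0, 0, 0, -7, 82, 0, 1]
  ]
}}

```text
clock: 8.48
tcp_pos: [0.5368, -0.1368, 0.2615]
orientation: [3.141, -0.066, -0.002]
contact_force: [0.6, 0.4, -2.3]
grip_width: 0.0411
gripper_force: 30.7
```

{"name": "servo_tool", "arguments": {
  "commands": [
    [0, 0, 0, -2, 25, 0, 1],
    [0, 0, 0, -4, 50, 0, 1],
    [0, 0, 0, -7, 75, 0, 1],
    [0, 0, 0, -9, 100, 0, 1],
    [0, 0, 0, -11, 125, 0, 1]
  ]
}}

```text
clock: 8.9
tcp_pos: [0.5256, -0.0108, 0.2616]
orientation: [3.141, -0.064, -0.002]
contact_force: [0.4, 0.1, -2.2]
grip_width: 0.0412
gripper_force: 30.7
```

{"name": "servo_tool", "arguments": {
  "commands": [
    [0, 0, 0, -2, 25, 0, 1],
    [0, 0, 0, -4, 50, 0, 1],
    [0, 0, 0, -7, 75, 0, 1],
    [0, 0, 0, -9, 100, 0, 1],
    [0, 0, 0, -11, 125, 0, 1]
  ]
}}

```text
clock: 9.32
tcp_pos: [0.5145, 0.114, 0.2616]
orientation: [3.141, -0.064, -0.002]
contact_force: [0.8, 0.7, -1.5]
grip_width: 0.0412
gripper_force: 30.7
```

{"name": "servo_tool", "arguments": {
  "commands": [
    [0, 0, 0, -2, 24, 0, 1],
    [0, 0, 0, -4, 46, 0, 1],
    [0, 0, 0, -6, 64, 0, 1],
    [0, 0, 0, -8, 78, 0, 1],
    [0, 0, 0, -9, 88, 0, 1]
  ]
}}

```text
clock: 9.73
tcp_pos: [0.5056, 0.2023, 0.2616]
orientation: [3.14, -0.061, -0.002]
contact_force: [-0.0, 0.5, -1.5]
grip_width: 0.0411
gripper_force: 30.7
```

{"name": "servo_tool", "arguments": {
  "commands": [
    [0, 0, 0, -1, 15, 0, 1],
    [0, 0, 0, -2, 27, 0, 1],
    [0, 0, 0, -3, 35, 0, 1],
    [0, 0, 0, -4, 40, 0, 1],
    [0, 0, 0, -4, 43, 0, 1]
  ]
}}

```text
clock: 10.15
tcp_pos: [0.5024, 0.244, 0.2622]
orientation: [3.141, -0.064, -0.0]
contact_force: [-0.7, 0.5, -1.3]
grip_width: 0.0414
gripper_force: 30.7
```

{"name": "servo_tool", "arguments": {
  "commands": [
    [0, 0, 0, 0, 0, 0, 1],
    [0, 0, 0, 0, 0, 0, 1]
  ]
}}

```text
clock: 10.32
tcp_pos: [0.5028, 0.2429, 0.2624]
orientation: [3.141, -0.066, 0.0]
contact_force: [-0.3, -0.6, -1.7]
grip_width: 0.041
gripper_force: 30.7
```

```bash
python3 - <<'E'
from h import *
print({k:np.round(r.get_obs()[k],4).tolist() for k in("tcp_pos","orientation","joints","grip_width")})
im,d,ci=grab("side");cv2.imwrite("pics/side2.png",im);np.save("pics/side2.npy",d)
cv2.imwrite("pics/side2c.png",cv2.resize(im[60:340,100:370],None,fx=2,fy=2,interpolation=cv2.INTER_CUBIC))
E
```

```text
{'tcp_pos': [0.5028, 0.2429, 0.2624], 'orientation': [3.1406, -0.0655, 0.0002], 'joints': [-1.149, 0.3047, 0.7338, 1.8388, -0.2289, 1.0844, -1.9426], 'grip_width': 0.041}
```

View pics/side2c.png

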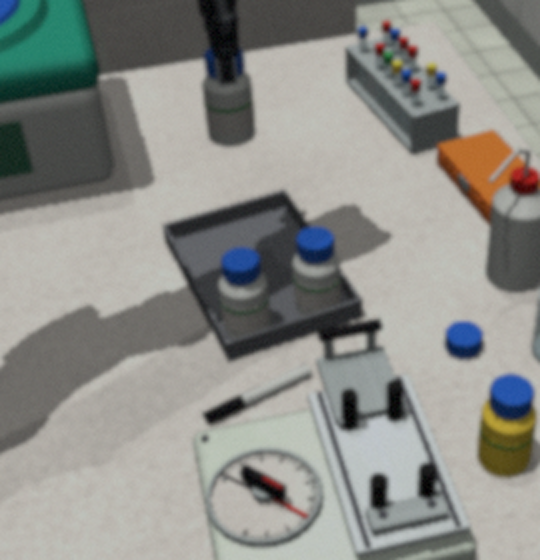

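The bottle hangs upright above the free half of the tray, and the clamp is empty. I'll lower it.

{"name": "servo_tool", "arguments": {
  "commands": [
    [0, 0, 0, 0, 0, -10, 1],
    [0, 0, 0, 0, 0, -30, 1],
    [0, 0, 0, 0, 0, -55, 1],
    [0, 0, 0, 0, 0, -80, 1],
    [0, 0, 0, 0, 0, -105, 1]
  ]
}}

```text
clock: 10.78
tcp_pos: [0.5025, 0.2429, 0.1558]
orientation: [-3.141, 0.065, -0.0]
contact_force: [-0.5, 1.3, -2.1]
grip_width: 0.0409
gripper_force: 30.7
```

{"name": "servo_tool", "arguments": {
  "commands": [
    [0, 0, 0, 0, 0, -20, 1],
    [0, 0, 0, 0, 0, -37, 1],
    [0, 0, 0, 0, 0, -51, 1],
    [0, 0, 0, 0, 0, -61, 1],
    [0, 0, 0, 0, 0, -67, 1]
  ]
}}

```text
clock: 11.2
tcp_pos: [0.502, 0.2427, 0.0887]
orientation: [3.14, -0.065, -0.002]
contact_force: [-0.3, 0.1, -2.2]
grip_width: 0.0413
gripper_force: 30.7
```

{"name": "servo_tool", "arguments": {
  "commands": [
    [0, 0, 0, 0, 0, -1, 1],
    [0, 0, 0, 0, 0, -2, 1],
    [0, 0, 0, 0, 0, -3, 1],
    [0, 0, 0, 0, 0, -4, 1],
    [0, 0, 0, 0, 0, -5, 1]
  ]
}}

```text
clock: 11.62
tcp_pos: [0.503, 0.2438, 0.0859]
orientation: [-3.14, 0.064, -0.002]
contact_force: [0.3, 0.0, -1.6]
grip_width: 0.0412
gripper_force: 30.7
```

{"name": "servo_tool", "arguments": {
  "commands": [
    [0, 0, 0, 0, 0, -1, 1],
    [0, 0, 0, 0, 0, -2, 1],
    [0, 0, 0, 0, 0, -2.5, 1],
    [0, 0, 0, 0, 0, -2.5, 1]
  ]
}}

```text
clock: 11.95
tcp_pos: [0.5025, 0.2435, 0.0827]
orientation: [3.141, -0.064, -0.0]
contact_force: [0.2, 0.1, -1.3]
grip_width: 0.0413
gripper_force: 30.7
```

{"name": "servo_tool", "arguments": {
  "commands": [
    [0, 0, 0, 0, 0, -0.5, 1],
    [0, 0, 0, 0, 0, -1, 1],
    [0, 0, 0, 0, 0, -1, 1]
  ]
}}

```text
clock: 12.2
tcp_pos: [0.5031, 0.2435, 0.0823]
orientation: [-3.141, 0.065, -0.001]
contact_force: [-1.0, -0.4, 3.4]
grip_width: 0.0412
gripper_force: 31.3
```

{"name": "servo_tool", "arguments": {
  "commands": [
    [0, 0, 0, 0, 0, 0, 0.45],
    [0, 0, 0, 0, 0, 0, 0.35],
    [0, 0, 0, 0, 0, 0, 0.25],
    [0, 0, 0, 0, 0, 0, 0.15],
    [0, 0, 0, 0, 0, 3, 0.15]
  ]
}}

```text
clock: 12.62
tcp_pos: [0.5022, 0.2434, 0.0844]
orientation: [3.14, -0.064, -0.001]
contact_force: [-0.3, -0.1, 0.4]
grip_width: 0.0729
gripper_force: 0.0
```

{"name": "servo_tool", "arguments": {
  "commands": [
    [0, 0, 0, 0, 0, 15, 0.15],
    [0, 0, 0, 0, 0, 40, 0.15],
    [0, 0, 0, 0, 0, 70, 0.15],
    [0, 0, 0, 0, 0, 100, 0.15],
    [0, 0, 0, 0, 0, 130, 0.15]
  ]
}}

```text
clock: 13.03
tcp_pos: [0.5024, 0.2432, 0.2162]
orientation: [3.14, -0.065, -0.0]
contact_force: [-0.0, -0.2, 0.0]
grip_width: 0.0727
gripper_force: 0.0
```

{"name": "servo_tool", "arguments": {
  "commands": [
    [0, 0, -7, -4, -25, 10, 0.4],
    [0, 0, -14, -8, -60, 15, 0.6],
    [0, 0, -21, -12, -95, 20, 0.75],
    [0, 0, -28, -17, -130, 20, 0.75],
    [0, 0, -35, -20, -160, 20, 0.75]
  ]
}}

```text
clock: 13.45
tcp_pos: [0.482, 0.0812, 0.2353]
orientation: [-2.972, 1.016, 0.0]
contact_force: [0.8, -0.2, 0.1]
grip_width: 0.0216
gripper_force: 0.0
```

```bash
python3 - <<'E'
from h import *
print({k:np.round(r.get_obs()[k],4).tolist() for k in("tcp_pos","orientation","joints","grip_width")})
im,d,ci=grab("top");cv2.imwrite("pics/top3.png",im);np.save("pics/top3.npy",d)
v,u=np.mgrid[:420,:560];P=world(ci,u,v,d);Z=P[...,2];hsv=cv2.cvtColor(im,cv2.COLOR_BGR2HSV)
blue=cv2.inRange(hsv,(100,120,60),(130,255,255));n,l,s,c=cv2.connectedComponentsWithStats(blue)
for i in range(1,n):
    if s[i,4]>150:
        m=(l==i)&(d>0);zt=np.percentile(Z[m],85);print("cap",c[i].round(),zt.round(4),P[m&(Z>zt-.004)].mean(0).round(4))
kn=(Z>.094)&(Z<.11)&(v>270)&(v<335)&(u>350)&(u<420);q=P[kn];print("knob",len(q),np.round(q.mean(0),4),cv2.minAreaRect(q[:,:2].astype(np.float32)*1000))
red=cv2.inRange(hsv,(0,120,60),(8,255,255))|cv2.inRange(hsv,(172,120,60),(180,255,255));q=P[(red>0)&(v>270)&(v<335)&(u>350)&(u<420)];print("red",len(q),q.mean(0))
hd=(Z>.12)&(Z<.15)&(u<365)&(u>290)&(v>200)&(v<270);q=P[hd];print("handle",len(q),cv2.minAreaRect(q[:,:2].astype(np.float32)*1000) if len(q) else 0)
E
```

```text
{'tcp_pos': [0.482, 0.0812, 0.2353], 'orientation': [-2.9716, 1.016, 0.0001], 'joints': [-1.1063, 0.226, 0.9543, 2.0289, -0.2215, 0.9915, -2.2713], 'grip_width': 0.0216}
cap [370. 171.] 0.1059 [ 0.6871 -0.1577  0.1045]
cap [287. 171.] 0.0242 [0.7063 0.005  0.0227]
knob 180 [ 0.444  -0.1927  0.0998] ((470.6318359375, -191.80479431152344), (58.39521789550781, 113.88282012939453), 49.292625427246094)
red 47 [ 0.44735479 -0.2052303   0.0891268 ]
handle 255 ((550.384765625, -99.61602783203125), (84.22396087646484, 63.22761917114258), 89.21583557128906)
```

View pics/top3.png

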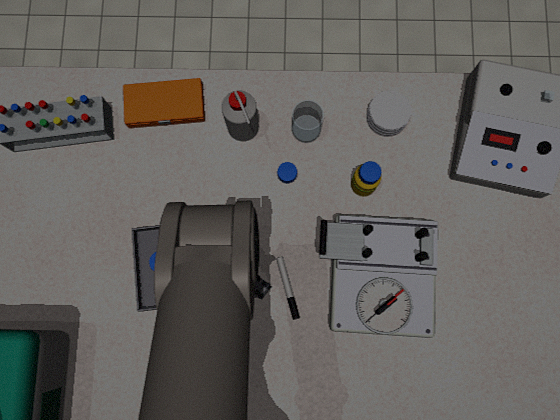

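Seen from above, the jaw is fully out and the pointer hasn't moved, with its red tip still at about (403,290). The spare cap and marker are untouched, and the arm hides the tray. I'll move over the knob with the fingers across the bar.

{"name": "servo_tool", "arguments": {
  "commands": [
    [0, 0, -1, -3, -15, 0, 0.75],
    [0, 0, -3, -9, -45, 0, 0.75],
    [0, 0, -5, -15, -80, 0, 0.75],
    [0, 0, -7, -22, -115, 0, 0.75],
    [0, 0, -9, -28, -150, 0, 0.75]
  ]
}}

```text
clock: 13.92
tcp_pos: [0.4541, -0.0674, 0.2349]
orientation: [-2.888, 1.234, -0.0]
contact_force: [1.0, 0.3, -0.1]
grip_width: 0.0212
gripper_force: 0.0
```

{"name": "servo_tool", "arguments": {
  "commands": [
    [0, 0, -1, -6, -35, -5, 0.75],
    [0, 0, -2, -12, -65, -15, 0.75],
    [0, 0, -3, -18, -90, -25, 0.75],
    [0, 0, -3, -21, -107, -40, 0.75],
    [0, 0, -3, -23, -117, -60, 0.75]
  ]
}}

```text
clock: 14.33
tcp_pos: [0.432, -0.1858, 0.1751]
orientation: [-2.854, 1.312, -0.004]
contact_force: [1.2, 0.7, -0.1]
grip_width: 0.0211
gripper_force: 0.0
```

{"name": "servo_tool", "arguments": {
  "commands": [
    [0, 0, 0, 0, 0, -20, 0.75],
    [0, 0, 0, 0, 0, -40, 0.75],
    [0, 0, 0, 0, 0, -50, 0.75],
    [0, 0, 0, 0, 0, -50, 0.75]
  ]
}}

```text
clock: 14.67
tcp_pos: [0.4304, -0.1829, 0.1232]
orientation: [2.854, -1.309, -0.006]
contact_force: [-0.6, -0.2, 0.7]
grip_width: 0.0209
gripper_force: 0.0
```

```bash
python3 - <<'E'
from h import *
print({k:np.round(r.get_obs()[k],4).tolist() for k in("clock","tcp_pos","orientation","joints","grip_width","moment")})
im,d,ci=grab("side");cv2.imwrite("pics/side4c.png",cv2.resize(im[120:380,140:360],None,fx=2.2,fy=2.2,interpolation=cv2.INTER_CUBIC))
v,u=np.mgrid[:420,:560]
d=np.load("pics/side1.npy");P=world(ci,u,v,d)
q=P[(P[...,2]>.098)&(P[...,2]<.108)&(np.hypot(P[...,0]-.431,P[...,1]+.186)<.035)];print(len(q),cv2.minAreaRect(q[:,:2].astype(np.float32)*1000))
E
```

```text
{'clock': 14.6667, 'tcp_pos': [0.4304, -0.1829, 0.1232], 'orientation': [2.8545, -1.3091, -0.0056], 'joints': [-0.458, 0.4124, 0.9037, 2.1776, -0.4723, 0.7611, -1.6726], 'grip_width': 0.0209, 'moment': [-0.0298, 0.0041, 0.0316]}
129 ((433.5199279785156, -188.19651794433594), (10.569207191467285, 47.00249099731445), 39.751548767089844)
```

View pics/side4c.png

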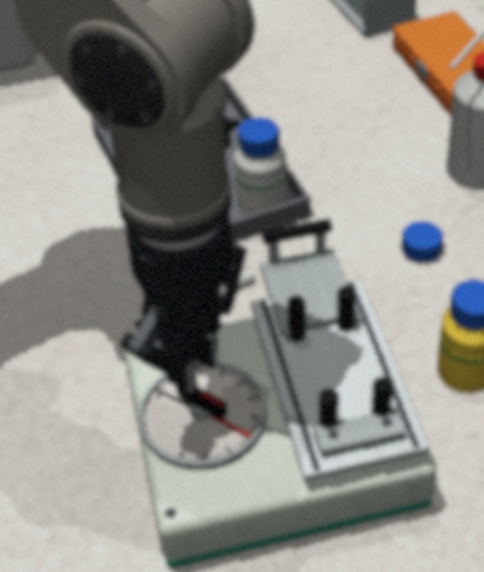

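The gripper stands over the dial with its fingers either side of the black bar at about (205,400) in the crop. I'll descend around it.

{"name": "servo_tool", "arguments": {
  "commands": [
    [0, 0, 0, 1, -1, -6, 0.75],
    [0, 0, 0, 1, -1, -14, 0.75],
    [0, 0, 0, 1, -1, -22, 0.75],
    [0, 0, 0, 1, -1, -28, 0.75],
    [0, 0, 0, 1, -1, -32, 0.75]
  ]
}}

```text
clock: 15.13
tcp_pos: [0.4324, -0.1842, 0.0921]
orientation: [2.855, -1.311, -0.001]
contact_force: [0.0, -0.9, 0.6]
grip_width: 0.0213
gripper_force: 0.0
```

{"name": "servo_tool", "arguments": {
  "commands": [
    [0, 0, 0, 0, 0, 0, 0.77],
    [0, 0, 0, 0, 0, 0, 0.79],
    [0, 0, 0, 0, 0, 0, 0.81],
    [0, 0, 0, 0, 0, 0, 0.82],
    [0, 0, 0, 0, 0, 0, 0.82]
  ],
  "force": 20
}}

```text
clock: 15.55
tcp_pos: [0.4328, -0.1845, 0.093]
orientation: [-2.855, 1.311, -0.001]
contact_force: [0.8, -1.0, -0.5]
grip_width: 0.0154
gripper_force: 0.0
```

{"name": "servo_tool", "arguments": {
  "commands": [
    [0, 0, 5, 0, 0, 0, 0.82],
    [0, 0, 10, 0, 0, 0, 0.82],
    [0, 0, 15, 0, 0, 0, 0.82],
    [0, 0, 20, 0, 0, 0, 0.82]
  ]
}}

```text
clock: 15.88
tcp_pos: [0.4316, -0.1848, 0.0928]
orientation: [3.04, -0.79, -0.002]
contact_force: [-3.7, -0.9, 0.9]
grip_width: 0.0156
gripper_force: 1.4
```

```bash
cat > p.py <<'E'
from h import *
o=r.get_obs();print({k:np.round(o[k],4).tolist() for k in("clock","tcp_pos","joints","grip_width","contact_force","moment")})
a=o["orientation"];print("tool y deg",(2*np.degrees(np.arctan2(a[1],a[0]))-90)%360)
im,d,ci=grab("side");hsv=cv2.cvtColor(im,cv2.COLOR_BGR2HSV)
red=cv2.inRange(hsv,(0,110,50),(8,255,255))|cv2.inRange(hsv,(172,110,50),(180,255,255))
v,u=np.nonzero(red);w=onplane(ci,u,v,.083);s=np.hypot(w[:,0]-.432,w[:,1]+.187);k=s<.056
w=w[k];s=s[k];t=w[s>.028]
print("red n",k.sum(),len(t)); 
if len(t): m=t.mean(0);print("pointer dir deg",np.degrees(np.arctan2(m[1]+.187,m[0]-.432)),"zero 132.7")
E
python3 p.py
```

```text
{'clock': 15.8833, 'tcp_pos': [0.4316, -0.1848, 0.0928], 'joints': [-0.3255, 0.4318, 0.74, 2.1907, -0.4655, 0.6784, -1.3391], 'grip_width': 0.0156, 'contact_force': [-3.703, -0.9459, 0.9364], 'moment': [-0.2934, 0.5825, -0.0293]}
tool y deg 240.87584812579152
red n 29 7
pointer dir deg -43.867583592093 zero 132.7
```

{"name": "servo_tool", "arguments": {
  "commands": [
    [0, 0, 5, 0, -1, 0, 0.82],
    [0, 0, 10, 0, -1.5, 0, 0.82],
    [0, 0, 15, 0, -1.5, 0, 0.82],
    [0, 0, 20, 0, -1.5, 0, 0.82],
    [0, 0, 25, 0, -1.5, 0, 0.82]
  ]
}}

```text
clock: 16.35
tcp_pos: [0.4318, -0.1862, 0.0927]
orientation: [3.139, -0.117, -0.002]
contact_force: [-1.7, -1.6, 1.0]
grip_width: 0.0154
gripper_force: 1.1
```

{"name": "servo_tool", "arguments": {
  "commands": [
    [0, 0, 5, 0, 0, 0, 0.82],
    [0, 0, 10, 0, 0, 0, 0.82],
    [0, 0, 15, 0, 0, 0, 0.82],
    [0, 0, 20, 0, 0, 0, 0.82],
    [0, 0, 25, 0, 0, 0, 0.82]
  ]
}}

```text
clock: 16.77
tcp_pos: [0.4321, -0.1866, 0.0928]
orientation: [3.09, 0.565, -0.001]
contact_force: [-1.5, -2.4, -0.6]
grip_width: 0.0149
gripper_force: 1.1
```

```bash
python3 p.py
```

```text
{'clock': 16.7667, 'tcp_pos': [0.4321, -0.1866, 0.0928], 'joints': [-0.1412, 0.3782, 0.5036, 2.179, -0.2979, 0.6494, -0.637], 'grip_width': 0.0149, 'contact_force': [-1.4924, -2.3897, -0.5748], 'moment': [-0.5012, 0.3237, 0.0209]}
tool y deg 290.73906852127715
red n 13 5
pointer dir deg 2.5724009975794533 zero 132.7
```

{"name": "servo_tool", "arguments": {
  "commands": [
    [0, 0, 5, 0, 0, 0, 0.82],
    [0, 0, 10, 0, 0, 0, 0.82],
    [0, 0, 15, 0, 0, 0, 0.82],
    [0, 0, 20, 0, 0, 0, 0.82],
    [0, 0, 25, 0, 0, 0, 0.82]
  ]
}}

```text
clock: 17.23
tcp_pos: [0.4329, -0.1867, 0.093]
orientation: [2.894, 1.218, 0.001]
contact_force: [-1.3, -3.1, -1.2]
grip_width: 0.0153
gripper_force: 1.0
```

{"name": "servo_tool", "arguments": {
  "commands": [
    [0, 0, 5, 0, 0, 0, 0.82],
    [0, 0, 10, 0, 0, 0, 0.82],
    [0, 0, 15, 0, 0, 0, 0.82],
    [0, 0, 20, 0, 0, 0, 0.82],
    [0, 0, 25, 0, 0, 0, 0.82]
  ]
}}

```text
clock: 17.65
tcp_pos: [0.4331, -0.1866, 0.0931]
orientation: [2.562, 1.816, 0.001]
contact_force: [0.9, -2.9, -1.0]
grip_width: 0.0153
gripper_force: 1.1
```

{"name": "servo_tool", "arguments": {
  "commands": [
    [0, 0, 5, 0, 0, 0, 0.82],
    [0, 0, 10, 0, 0, 0, 0.82],
    [0, 0, 15, 0, 0, 0, 0.82],
    [0, 0, 20, 0, 0, 0, 0.82],
    [0, 0, 25, 0, 0, 0, 0.82]
  ]
}}

```text
clock: 18.07
tcp_pos: [0.4331, -0.1866, 0.0931]
orientation: [2.108, 2.327, 0.001]
contact_force: [1.4, -1.6, -0.6]
grip_width: 0.0153
gripper_force: 1.2
```

{"name": "servo_tool", "arguments": {
  "commands": [
    [0, 0, 5, 0, 0, 0, 0.82],
    [0, 0, 10, 0, 0, 0, 0.82],
    [0, 0, 15, 0, 0, 0, 0.82],
    [0, 0, 20, 0, 0, 0, 0.82]
  ]
}}

```text
clock: 18.4
tcp_pos: [0.4331, -0.1865, 0.093]
orientation: [1.672, 2.658, 0.0]
contact_force: [0.7, -1.8, 0.4]
grip_width: 0.0158
gripper_force: 1.3
```

```bash
python3 p.py
```

```text
{'clock': 18.4, 'tcp_pos': [0.4331, -0.1865, 0.093], 'joints': [0.1988, 0.3435, 0.0893, 2.1567, -0.0497, 0.6421, 0.7705], 'grip_width': 0.0158, 'contact_force': [0.7014, -1.808, 0.4055], 'moment': [-0.3801, -0.0358, -0.0344]}
tool y deg 25.653834460837587
red n 0 0
```

{"name": "servo_tool", "arguments": {
  "commands": [
    [0, 0, 4, 0, 0, 0, 0.82],
    [0, 0, 8, 0, 0, 0, 0.82],
    [0, 0, 12, 0, 0, 0, 0.82],
    [0, 0, 16, 0, 0, 0, 0.82]
  ]
}}

```text
clock: 18.78
tcp_pos: [0.433, -0.1865, 0.093]
orientation: [1.289, 2.864, -0.0]
contact_force: [0.5, -1.1, 0.3]
grip_width: 0.0152
gripper_force: 1.3
```

{"name": "servo_tool", "arguments": {
  "commands": [
    [0, 0, 1.5, 0, 0, 0, 0.82],
    [0, 0, 3, 0, 0, 0, 0.82],
    [0, 0, 4, 0, 0, 0, 0.82]
  ]
}}

```text
clock: 19.03
tcp_pos: [0.4329, -0.1863, 0.093]
orientation: [1.188, 2.908, -0.0]
contact_force: [-0.1, -2.1, 0.5]
grip_width: 0.0153
gripper_force: 1.4
```

{"name": "servo_tool", "arguments": {
  "commands": [
    [0, 0, 1, 0, 0, 0, 0.82],
    [0, 0, 2, 0, 0, 0, 0.82],
    [0, 0, 3, 0, 0, 0, 0.82]
  ]
}}

```text
clock: 19.28
tcp_pos: [0.4327, -0.186, 0.0929]
orientation: [1.108, 2.94, -0.0]
contact_force: [0.1, -2.1, 1.5]
grip_width: 0.0151
gripper_force: 1.4
```

```bash
python3 p.py
```

```text
{'clock': 19.2833, 'tcp_pos': [0.4327, -0.186, 0.0929], 'joints': [0.2783, 0.3435, -0.0058, 2.152, 0.0033, 0.6459, 1.1203], 'grip_width': 0.0151, 'contact_force': [0.1249, -2.1169, 1.524], 'moment': [-0.5213, -0.0839, -0.0235]}
tool y deg 48.70258701396418
red n 0 0
```

{"name": "servo_tool", "arguments": {
  "commands": [
    [0, 0, 1, 0, 0, 0, 0.82],
    [0, 0, 2, 0, 0, 0, 0.82],
    [0, 0, 3, 0, 0, 0, 0.82]
  ]
}}

```text
clock: 19.58
tcp_pos: [0.4326, -0.186, 0.0928]
orientation: [1.029, 2.968, -0.0]
contact_force: [1.0, -1.9, 1.7]
grip_width: 0.015
gripper_force: 1.4
```

{"name": "servo_tool", "arguments": {
  "commands": [
    [0, 0, 1, 0, 0, 0, 0.82],
    [0, 0, 2, 0, 0, 0, 0.82],
    [0, 0, 2, 0, 0, 0, 0.82]
  ]
}}

```text
clock: 19.83
tcp_pos: [0.4326, -0.186, 0.0928]
orientation: [-0.978, -2.986, -0.0]
contact_force: [0.0, -2.1, 0.8]
grip_width: 0.0154
gripper_force: 1.2
```

{"name": "servo_tool", "arguments": {
  "commands": [
    [0, 0, 1, 0, 0, 0, 0.82],
    [0, 0, 1, 0, 0, 0, 0.82]
  ]
}}

```text
clock: 20.0
tcp_pos: [0.4325, -0.186, 0.0928]
orientation: [-0.952, -2.994, -0.0]
contact_force: [0.5, -1.9, 0.6]
grip_width: 0.0157
gripper_force: 1.3
```

{"name": "servo_tool", "arguments": {
  "commands": [
    [0, 0, 1, 0, 0, 0, 0.82],
    [0, 0, 1, 0, 0, 0, 0.82]
  ]
}}

```text
clock: 20.17
tcp_pos: [0.4325, -0.186, 0.0928]
orientation: [-0.926, -3.002, 0.0]
contact_force: [0.4, -2.6, 1.6]
grip_width: 0.0156
gripper_force: 1.3
```

{"name": "servo_tool", "arguments": {
  "commands": [
    [0, 0, 1, 0, 0, 0, 0.82],
    [0, 0, 1, 0, 0, 0, 0.82]
  ]
}}

```text
clock: 20.33
tcp_pos: [0.4325, -0.186, 0.0928]
orientation: [-0.899, -3.01, -0.0]
contact_force: [0.0, -2.3, 1.7]
grip_width: 0.0149
gripper_force: 1.3
```

{"name": "servo_tool", "arguments": {
  "commands": [
    [0, 0, 1, 0, 0, 0, 0.82],
    [0, 0, 1, 0, 0, 0, 0.82]
  ]
}}

```text
clock: 20.5
tcp_pos: [0.4325, -0.186, 0.0928]
orientation: [-0.873, -3.018, -0.0]
contact_force: [-0.5, -2.8, 1.0]
grip_width: 0.0153
gripper_force: 3.3
```

```bash
python3 p.py
```

```text
{'clock': 20.5, 'tcp_pos': [0.4325, -0.186, 0.0928], 'joints': [0.3095, 0.3441, -0.0425, 2.1502, 0.0237, 0.6478, 1.258], 'grip_width': 0.0153, 'contact_force': [-0.5459, -2.7717, 1.0002], 'moment': [-0.5477, 0.042, -0.0788]}
tool y deg 57.72002563256467
red n 0 0
```

The force on the pad jumped from 1.3 to 3.3 N just where the stop should be. I'll add half a degree to confirm, then back off, open and rise.

{"name": "servo_tool", "arguments": {
  "commands": [
    [0, 0, 0.5, 0, 0, 0, 0.82],
    [0, 0, 0.5, 0, 0, 0, 0.82]
  ]
}}

```text
clock: 20.72
tcp_pos: [0.4325, -0.186, 0.0928]
orientation: [-0.861, -3.021, -0.0]
contact_force: [-0.4, -3.0, 1.2]
grip_width: 0.0152
gripper_force: 4.6
```

{"name": "servo_tool", "arguments": {
  "commands": [
    [0, 0, -4, 0, 0, 0, 0.82],
    [0, 0, -8, 0, 0, 0, 0.8],
    [0, 0, -11, 0, 0, 0, 0.75],
    [0, 0, -11, 0, 0, 0, 0.75],
    [0, 0, -11, 0, 0, 0, 0.75]
  ]
}}

```text
clock: 21.13
tcp_pos: [0.4325, -0.1853, 0.0926]
orientation: [-1.143, -2.925, -0.0]
contact_force: [-0.1, 0.0, 0.1]
grip_width: 0.0213
gripper_force: 0.0
```

{"name": "servo_tool", "arguments": {
  "commands": [
    [0, 0, 0, 0, 0, 8, 0.75],
    [0, 0, 0, 0, 0, 20, 0.75],
    [0, 0, 0, 0, 0, 45, 0.75],
    [0, 0, 0, 0, 0, 75, 0.75],
    [0, 0, 0, 0, 0, 110, 0.75]
  ]
}}

```text
clock: 21.55
tcp_pos: [0.4314, -0.1854, 0.2035]
orientation: [-1.144, -2.923, 0.0]
contact_force: [0.3, 0.4, -0.6]
grip_width: 0.0214
gripper_force: 0.0
```

{"name": "servo_tool", "arguments": {
  "commands": [
    [0, 0, 0, 10, 30, 10, 0.75],
    [0, 0, 0, 20, 65, 20, 0.75],
    [0, 0, 0, 30, 100, 20, 0.75],
    [0, 0, 0, 35, 135, 20, 0.75],
    [0, 0, 0, 40, 160, 20, 0.75]
  ]
}}

```text
clock: 21.97
tcp_pos: [0.4728, -0.0226, 0.2239]
orientation: [1.142, 2.926, 0.002]
contact_force: [0.3, 0.1, -0.0]
grip_width: 0.0212
gripper_force: 0.0
```

```bash
python3 p.py; python3 - <<'E'
from h import *
im,d,ci=grab("top");cv2.imwrite("pics/top5c.png",cv2.resize(im[200:350,310:450],None,fx=4,fy=4,interpolation=cv2.INTER_CUBIC))
hsv=cv2.cvtColor(im,cv2.COLOR_BGR2HSV);red=cv2.inRange(hsv,(0,110,50),(8,255,255))|cv2.inRange(hsv,(172,110,50),(180,255,255))
v,u=np.nonzero(red[270:340,350:425]);v+=270;u+=350;w=onplane(ci,u,v,.083)-[.4307,-.1862,0];t=w[np.hypot(w[:,0],w[:,1])>.026];print(len(w),len(t))
if len(t):print(np.degrees(np.arctan2(t.mean(0)[1],t.mean(0)[0])))
if len(w):print(np.degrees(np.arctan2(w.mean(0)[1],w.mean(0)[0])))
E
```

```text
{'clock': 21.9667, 'tcp_pos': [0.4728, -0.0226, 0.2239], 'joints': [0.0306, 0.1581, -0.1265, 2.0239, 0.0233, 0.9596, 0.7191], 'grip_width': 0.0212, 'contact_force': [0.2832, 0.0558, -0.0256], 'moment': [0.0052, 0.0022, -0.0069]}
tool y deg 47.37496948004403
red n 46 13
pointer dir deg 124.38679520517857 zero 132.7
56 27
130.44644359634935
132.3636751074529
```

View pics/top5c.png

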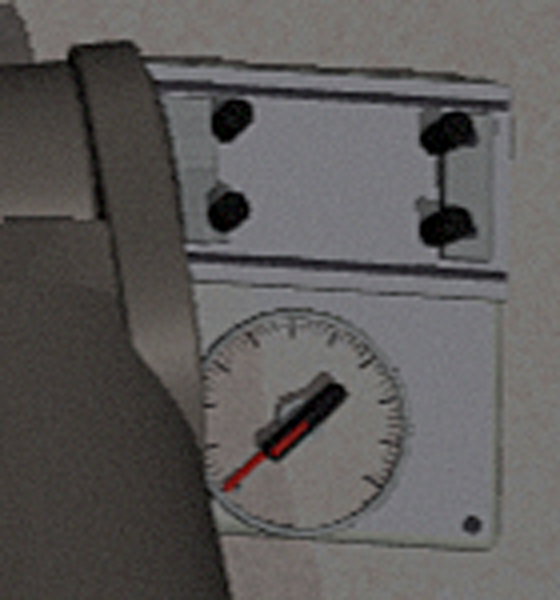

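The crop shows the red pointer over the black needle, its tip at full-image pixel (367,322), where the needle tip was at first. Next I'll check the bar angle and the bottle in the tray.

```bash
python3 - <<'E'
from h import *
v,u=np.mgrid[:420,:560]
for n in("top","side"):
    im,d,ci=grab(n);P=world(ci,u,v,d);Z=P[...,2];hsv=cv2.cvtColor(im,cv2.COLOR_BGR2HSV)
    q=P[(Z>.096)&(Z<.108)&(np.hypot(P[...,0]-.432,P[...,1]+.187)<.035)];print(n,"knob",len(q),cv2.minAreaRect(q[:,:2].astype(np.float32)*1000))
    blue=cv2.inRange(hsv,(100,120,60),(130,255,255));k,l,s,c=cv2.connectedComponentsWithStats(blue)
    for i in range(1,k):
        if s[i,4]>80:
            m=(l==i)&(d>0);zt=np.percentile(Z[m],90);print("cap",c[i].round(),zt.round(4),P[m&(Z>zt-.004)].mean(0).round(4))
cv2.imwrite("pics/side6c.png",cv2.resize(im[90:330,120:400],None,fx=2.4,fy=2.4,interpolation=cv2.INTER_CUBIC))
E
```

```text
top knob 138 ((430.9969482421875, -186.62506103515625), (10.228180885314941, 47.1583366394043), 42.8943977355957)
cap [370. 171.] 0.1062 [ 0.6869 -0.1577  0.1047]
cap [287. 171.] 0.0249 [0.7057 0.0044 0.0234]
cap [225. 230.] 0.1109 [0.565  0.1196 0.1091]
cap [160. 261.] 0.1111 [0.5022 0.2412 0.1094]
cap [229. 277.] 0.1107 [0.4763 0.1094 0.109 ]
side knob 150 ((432.631591796875, -188.21185302734375), (11.519987106323242, 48.751495361328125), 39.998199462890625)
cap [72. 65.] 0.235 [0.2003 0.569  0.2334]
cap [12. 76.] 0.2267 [0.0512 0.5743 0.2253]
cap [257. 182.] 0.1113 [0.5661 0.1164 0.11  ]
cap [218. 194.] 0.1127 [0.4669 0.0736 0.1361]
cap [332. 229.] 0.0255 [0.707  0.0015 0.0238]
cap [355. 258.] 0.1075 [ 0.6882 -0.1611  0.106 ]
```

View pics/side6c.png

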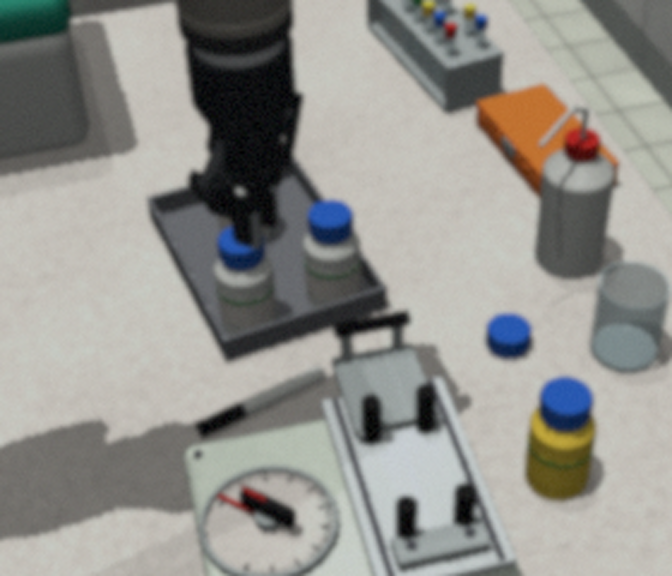

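The bottle's cap sits at (0.502, 0.241) and at the same height as the tested ones, so it is upright. The knob bar is at 132.9° against the zero of 132.7°, the jaw is open, and nothing else has moved.

```bash
python3 -c "
from bench import r
print(r.hand_in())"
```

```text
the job is handed in; nothing more can be done
None
```

The job is done and handed in: the jaw is fully open, the bottle stands upright in the tray, and the red peak pointer is back at its zero stop (about 22 s on the clock, no judge's verdict returned).

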